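# Seat the tube rotor on the mixer's drive key

### The arm

A 6-joint arm with a two-finger parallel gripper is mounted at the origin on the work surface. World frame = base frame: x ahead of the robot, y to its left, z up, the work surface at z = 0. Lengths are in m, angles in rad, forces in N, time in s.
With the tool pointing down it reaches from about 0.35 to 0.775 m from the base axis. Payload 7.3 kg.
Tool frame: the origin (TCP) lies on the centre line of the jaws, within the pads' length; the fingertips stand 25 mm ahead of it and the grasp point (between the pads) lies 6 mm ahead of it; z points along the fingers, y is the direction in which the jaws open and shut (so a half turn about z gives the same grasp; the last joint's range is limited). The gripper opens to 92 mm and grips with 3 to 60 N. Pads are 19 mm wide; open, the fingers measure 130 mm over their backs; the gripper's body (75 mm by 190 mm) begins 47 mm behind the grasp point.
Start: joints at [1.179, 0.342, 1.524, -0, 1.275, -0.146], TCP at [0.128, 0.509, 0.252] pointing down, gripper open.
Joint ranges: [-2.53, 2.53], [-0.77, 2.02], [0.04, 2.7], [-1, 4.14], [0.28, 2.66], [-3.11, 3.11]. Speed limits (rad/s): [2.57, 2.57, 3.14, 3.14, 3.14, 3.14].

### API

Orientations are given as a unit quaternion [w, x, y, z].
In Python, from workcell import robot gives the robot as it stands.
- The arm moves only by the tool send_rows, never from a script. Its argument "steps" is a list of rows, each a list of 4 numbers: the shift along the world's x, y, z in m, then the turn about the world's z in degrees. In form: [[dx, dy, dz, spin], ...]. A call has 1 to 10 rows; each row shifts and turns the commanded pose from where the row before left it; what a row does not reach is not made up. A row lasts 1/12 s, in which the tool goes at most 41.7 mm and 7.16 degrees, less where a joint would pass 70% of its speed; a pose out of reach is approached as far as the arm can. A call is refused whole if a number of a shift passes 0.0417 or a number of a turn 7.16, either way. A call with a gripper value outside its range is refused whole. "hand" is the opening, from 0 (shut) to 1 (fully open), set as the call begins (left out, the last holds). The fingers move at their own pace and stop on an object; "newtons" is the grip in N (left out, the last holds). Time passes only in rows, so rows that do not move let the fingers close. It gives the time, the measured TCP pose, the force and the opening at its end, in the units of the state.
- robot.get_state(): the state, without advancing time (a new reading comes with each control period).
- robot.grab_frame(name): name is "scene" or "top"; returns the picture (420x560x3 uint8, blue, green, red); there is no depth.
- robot.camera_model(name): a dict with "fx", "fy", "cx", "cy" (pixels), "k1" (the pictures are not rectified: a ray, as slopes to the right and down, at radius r is drawn at 1 + k1 r^2 times it, then the intrinsics apply), "R" (3x3) and "t" (3): a world point X has camera coordinates R X + t. Camera axes: x right, y down, z forward; pixel columns grow to the right and rows downward; lengths in m; the calibration is good to about 2 mm. A picture is of the moment at which its call begins. camera_model takes no time and is no camera call.
- robot.finish_job(): hands the job in, once; it reports no verdict.
The state is a dict: "time": time; "joints": joint angles; "qd": joint speeds; "joint_torque": joint torques, N m; "tool_pos": TCP position; "ee_rot": TCP orientation; "wrist_force": force on the tool from outside, world axes, zero at the start; "moment": the same for the moment, N m; "gripper_width": finger opening in m.
Only numpy, scipy, OpenCV 4.12 (cv2) and the standard library are available. Lean on these libraries where they do the work, as an engineer would, in place of code of your own. Each camera call takes 0.05 s, during which the arm holds its last target.

### The job

Fit the round tube rotor onto the bench mixer: pick it up by its fin, turn it until the keyway under it lines up with the raised key on the mixer's turntable, and set it down (do not let it drop) so that it sits fully home, level and centred on the turntable, then let go. Leave the rectangular plate carrier where it lies.

Things in the scene. Friction and masses are not known exactly. Their poses are not given: they have to be found in the camera images.
- rotor: Loose round white tube rotor, 0.3 kg: disc 100 mm across, top at 26 mm, ring of small dark holes. Origin: centre of underside, z up. Grey fin across its middle, centred, 60 mm long (x), 14 thick (y), from 26 to 66 mm up. Keyway: straight channel in the underside, right below and parallel to the fin, edge to edge along x, 26 mm wide, 14 deep. Half a turn makes no difference.
- drive: Fixed turntable on the mixer (white box 180 x 200 mm, 85 high): dark steel disc 104 mm across. Origin: centre of its top face, 95 mm above the bench, where the rotor's underside rests when home; z up. Raised bright key across its middle, centred, 50 mm long (x), 12 wide (y), 12 high. It does not turn. Nothing on the mixer is higher than the key.
- carrier: Bystander to leave alone: loose rectangular white plate carrier, 128 (x) x 86 mm, top at 26 mm, with rows of dark holes and the same grey fin as the rotor (60 mm long along x, 14 thick, top at 66 mm). Origin: centre of underside, z up.
Things that resemble listed ones, but are neither listed nor needed, are in the scene too. What is shaped like the rotor but orange or pink is not meant.

How it is judged:
By the outcome, as a careful person would: the job done as asked, in the order asked, and still so for the second after the job is handed in, with the robot touching nothing.
It also fails if it takes over 35 s, if anything falls off the work surface, if the arm or the gripper's body presses on something with over 40 N, if the wrist force passes 120 N, or if a joint passes its speed limit or range.

## Working session

There is one attempt and no reset: what is moved stays moved. The work goes in short steps, Python scripts to look and compute and a tool call to move; the robot and the scene stay as the last step left them, time stands still between calls to the robot, and variables do not carry over. Pictures are saved under pics/ and viewed, and the job is handed in when it is done.

Besides the shell and the picture viewer there is one more tool, called after ">>>" in YAML: its name, and indented under it one key for each argument. send_rows: Moves the arm, as the interface text tells. Its arguments: {"type":"object","properties":{"steps":{"type":"array","items":{"type":"array","items":{"type":"number"}}},"hand":{"type":"number"},"newtons":{"type":"number"}},"required":["steps"]}

```bash
mkdir -p pics; ls; python3 - <<'E'
from workcell import robot
import cv2
for n in("scene","top"):
    f=robot.grab_frame(n);cv2.imwrite(f"pics/{n}0.png",f)
    print(robot.camera_model(n))
print(robot.get_state())
E
```

```text
pics
{'fx': 499.4952786503658, 'fy': 499.4952786503658, 'cx': 276.66904847846746, 'cy': 217.82659823802706, 'k1': -0.007942510786183842, 'R': array([[ 0.64057267,  0.76786505,  0.00706555],
       [ 0.4609339 , -0.37713113, -0.80331317],
       [-0.61417147,  0.51783721, -0.59551493]]), 't': array([-0.23835617, -0.20371101,  1.50561508])}
{'fx': 520.080317996824, 'fy': 520.080317996824, 'cx': 285.84849539628834, 'cy': 217.00582934488253, 'k1': -0.10917928202977802, 'R': array([[-0.01716789, -0.99980674,  0.00957823],
       [-0.99423651,  0.01605675, -0.10599975],
       [ 0.10582547, -0.01134282, -0.99432002]]), 't': array([-0.11782698,  0.49238618,  1.34507218])}
{'time': 0.1, 'joints': array([ 1.17900621e+00,  3.42642340e-01,  1.52490775e+00, -2.54330389e-05,
        1.27537766e+00, -1.45977534e-01]), 'qd': array([ 0.00064431, -0.00092727, -0.00198856,  0.00100136, -0.00085413,
        0.00032875]), 'joint_torque': array([ 3.52825911e-03, -4.31998086e+01, -2.44695246e+01,  7.21529522e-02,
        5.24387124e-02, -5.19666469e-05]), 'tool_pos': array([0.12760711, 0.50892789, 0.25112478]), 'ee_rot': array([-1.65612681e-04,  1.22593381e-01,  9.92456758e-01, -6.46796454e-04]), 'wrist_force': array([ 0.23713104, -0.67076734, -0.68273941]), 'moment': array([-0.05636084,  0.03824394,  0.01346022]), 'gripper_width': 0.09172228727480199}
```

View pics/scene0.png

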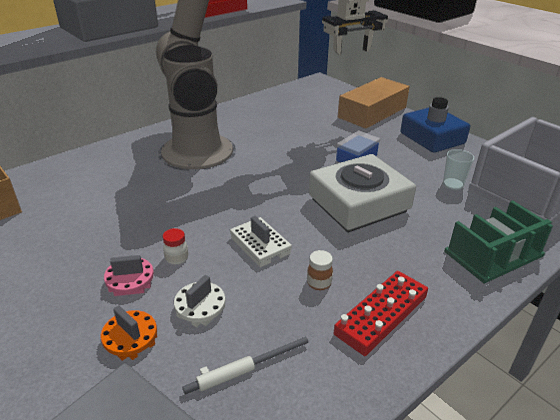

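View pics/top0.png

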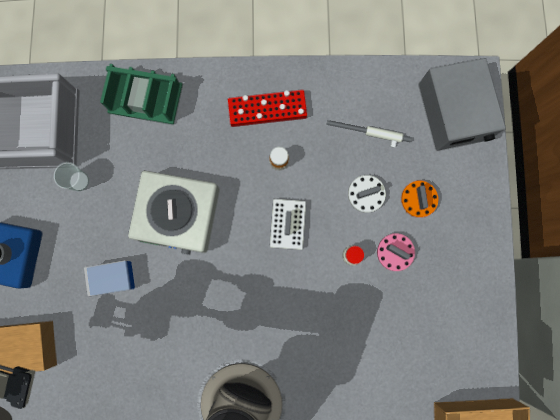

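In the top view, the candidates are a white disc with a fin at (367,193), an orange one at (420,198), a pink one at (397,251) and the white rectangular carrier at (288,224). Only the disc at (367,193) is both round and white. The mixer is at (172,210). I'll confirm with enlarged crops.

```bash
python3 - <<'E'
import cv2,numpy as np
t=cv2.imread('pics/top0.png');s=cv2.imread('pics/scene0.png')
a=cv2.resize(t[165:225,335:395],(400,400),interpolation=cv2.INTER_CUBIC)
b=cv2.resize(t[180:240,140:200],(400,400),interpolation=cv2.INTER_CUBIC)
cv2.imwrite('pics/c1.png',np.hstack([a,b]))
a=cv2.resize(s[265:335,165:235],(400,400),interpolation=cv2.INTER_CUBIC)
b=cv2.resize(s[145:215,325:395],(400,400),interpolation=cv2.INTER_CUBIC)
cv2.imwrite('pics/c2.png',np.hstack([a,b]))
E
```

```text
(no output)
```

View pics/c1.png

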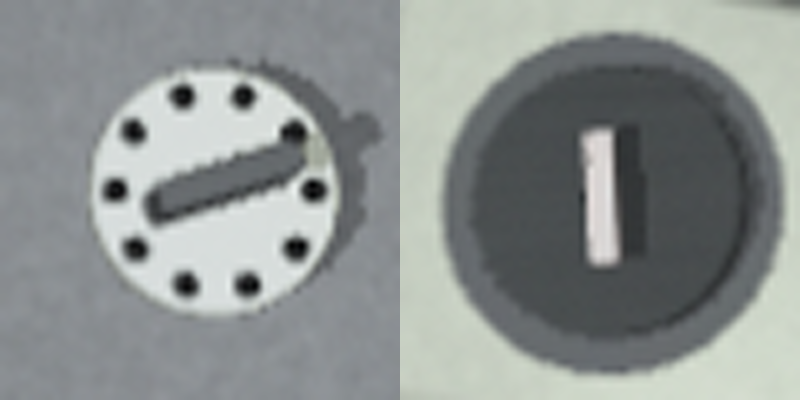

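View pics/c2.png

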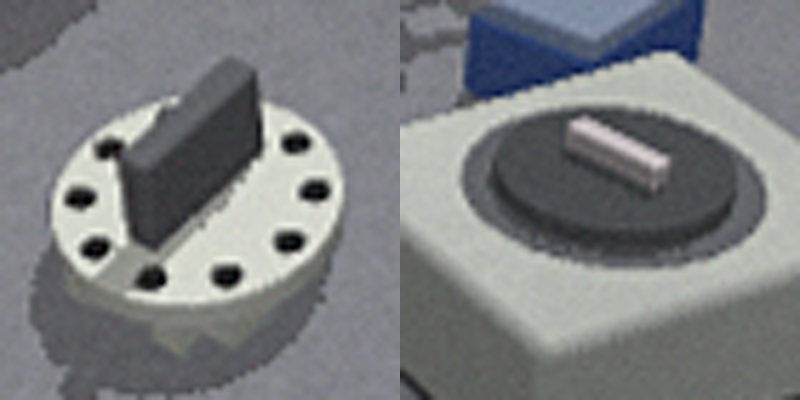

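The crops confirm it: white round disc with a ring of holes, fin in the middle. Next I'll measure poses in both views.

```bash
cat > h.py <<'E'
import cv2,numpy as np
from scipy.optimize import minimize
from workcell import robot
CM={n:robot.camera_model(n) for n in("scene","top")}
def proj(n,X):
    c=CM[n];p=np.atleast_2d(X)@c["R"].T+c["t"];s=p[:,:2]/p[:,2:]
    r2=(s**2).sum(1,keepdims=True);s=s*(1+c["k1"]*r2)
    return s*[c["fx"],c["fy"]]+[c["cx"],c["cy"]]
def ray(n,uv,z):
    c=CM[n];uv=np.atleast_2d(uv).astype(float);d=(uv-[c["cx"],c["cy"]])/[c["fx"],c["fy"]];s=d.copy()
    for _ in range(20): s=d/(1+c["k1"]*(s**2).sum(1,keepdims=True))
    D=np.c_[s,np.ones(len(s))]@c["R"];C=-c["R"].T@c["t"]
    k=(z-C[2])/D[:,2];return C+k[:,None]*D
def box(x,y,a,L,W,z0,z1):
    c,s=np.cos(a),np.sin(a)
    return np.array([[x+c*u-s*v,y+s*u+c*v,z] for u in(-L/2,L/2) for v in(-W/2,W/2) for z in(z0,z1)])
def cyl(x,y,r,z0,z1):
    t=np.linspace(0,2*np.pi,72,endpoint=False)
    return np.vstack([np.c_[x+r*np.cos(t),y+r*np.sin(t),np.full(72,z)] for z in(z0,z1)])
S=8
def render(n,X,roi):
    x0,y0,x1,y1=roi;p=(proj(n,X)-[x0-.5,y0-.5])*S-.5
    m=np.zeros(((y1-y0)*S,(x1-x0)*S),np.float32)
    cv2.fillConvexPoly(m,cv2.convexHull(np.round(p*16).astype(np.int32)),1.,shift=4)
    return cv2.resize(m,(x1-x0,y1-y0),interpolation=cv2.INTER_AREA)
def fit(fn,x0,obs):
    # obs: list (cam, roi, soft mask)
    f=lambda p:sum(((render(n,fn(p),r)-m)**2).sum() for n,r,m in obs)
    st=np.array(x0)+np.vstack([np.zeros(len(x0)),np.diag([.006,.006,.15][:len(x0)])])
    b=minimize(f,x0,method='Nelder-Mead',options=dict(initial_simplex=st,xatol=1e-5,fatol=1e-3,maxiter=400))
    return b.x,b.fun
E
python3 - <<'E'
from h import *
im={n:cv2.imread(f'pics/{n}0.png').astype(float) for n in CM}
g={n:im[n].mean(2) for n in CM}
# key
R={'top':(158,192,182,228),'scene':(347,160,378,184)}
o={}
for n,r in R.items():
    a=g[n][r[1]:r[3],r[0]:r[2]]; lo,hi=np.percentile(a,20),np.percentile(a,98)
    o[n]=(n,r,np.clip((a-lo)/(hi-lo)/.9,0,1)); print(n,lo,hi)
x0=ray('top',[[170,209]],.107)[0]
for u in (['top'],['scene'],['top','scene']):
    print('key',u,fit(lambda p:box(p[0],p[1],p[2],.05,.012,.095,.107),[x0[0],x0[1],0.05],[o[k] for k in u]))
# rotor disc, from non-fin white rim boundary: top-view mask of white, filled
for n,r,c in(('top',(340,168,395,218),(367,193)),('scene',(168,270,232,332),None)):
    a=im[n][r[1]:r[3],r[0]:r[2]]
    m=(a.mean(2)>165).astype(np.uint8)
    cs,_=cv2.findContours(m,cv2.RETR_EXTERNAL,cv2.CHAIN_APPROX_NONE)
    h=cv2.convexHull(max(cs,key=cv2.contourArea))[:,0]+[r[0],r[1]]
    P=ray(n,h,.026)
    A=np.c_[2*P[:,:2],np.ones(len(P))];q=np.linalg.lstsq(A,(P[:,:2]**2).sum(1),rcond=None)[0]
    print(n,'disc',q[:2],'r',np.sqrt(q[2]+q[0]**2+q[1]**2),np.std(np.linalg.norm(P[:,:2]-q[:2],axis=1)))
# fin
for n,r in(('top',(350,180,386,204)),('scene',(180,270,216,315))):
    a=im[n][r[1]:r[3],r[0]:r[2]];gg=a.mean(2)
    print(n,[int(v) for v in np.percentile(gg,[2,10,20,30,50,80])])
print(ray('top',[[335+160/6.667,165+207/6.667],[335+300/6.667,165+160/6.667]],.066))
# mixer
E
```

```text
top 74.0 212.66666666666666
scene 75.0 196.04666666666665
key ['top'] (array([0.5072671 , 0.16599565, 0.08259089]), np.float64(18.2149045310103))
key ['scene'] (array([0.47765214, 0.2092199 , 0.53296103]), np.float64(92.11038728250533))
key ['top', 'scene'] (array([0.50592586, 0.16500973, 0.01692818]), np.float64(202.30109378908628))
top disc [ 0.5504275  -0.34194688] r 0.04960677818070409 0.0004544012080197918
scene disc [ 0.54882629 -0.3442868 ] r 0.048728091270048964 0.00044659867364746245
top [32, 90, 104, 133, 201, 218]
scene [28, 56, 62, 98, 132, 208]
[[ 0.53754491 -0.31538886  0.066     ]
 [ 0.55521218 -0.37076984  0.066     ]]
```

```bash
cat > m.py <<'E'
from h import *
im={n:cv2.imread(f'pics/{n}0.png').astype(float) for n in CM}
g={n:im[n].mean(2) for n in CM}
R={'top':(160,196,180,224),'scene':(350,162,377,182)}
o=[]
for n,r in R.items():
    a=g[n][r[1]:r[3],r[0]:r[2]]; s=np.clip((a-80)/(105 if n=='top' else 75),0,1)
    o.append((n,r,s))
x0=ray('top',[[170,209]],.107)[0]
for u in ([0],[1],[0,1]):
    fn=lambda p:box(p[0],p[1],p[2],.05,.012,.095,.107)
    k,e=fit(fn,[x0[0],x0[1],0.08],[o[i] for i in u]); print('key',k,np.degrees(k[2]),e)
# fin
R={'top':(352,182,386,204),'scene':(182,272,214,312)}
o2=[]
for n,r in R.items():
    a=g[n][r[1]:r[3],r[0]:r[2]]; m=((a<165)).astype(np.uint8)
    c,l,st,_=cv2.connectedComponentsWithStats(m,connectivity=4)
    o2.append((n,r,m.astype(float)))
fn2=lambda p:box(p[0],p[1],p[2],.06,.014,.026,.066)
for u in ([0],[1],[0,1]):
    k2,e=fit(fn2,[.5465,-.343,np.radians(107.7)],[o2[i] for i in u]); print('fin',k2,np.degrees(k2[2]),e)
out=[]
for (n,r,_),f,p in [(o[0],fn,k),(o[1],fn,k),(o2[0],fn2,k2),(o2[1],fn2,k2)]:
    x0_,y0_=(r[0]+r[2])//2-30,(r[1]+r[3])//2-30
    v=cv2.resize(im[n][y0_:y0_+60,x0_:x0_+60].astype(np.uint8),(400,400),interpolation=cv2.INTER_NEAREST)
    z=400/60
    def P(X):return np.round((proj(n,X)-[x0_-.5,y0_-.5])*z).astype(np.int32)
    B=f(p)
    for i in range(8):
        for j in range(i):
            if bin(i^j).count('1')==1: cv2.line(v,P(B[i])[0].tolist(),P(B[j])[0].tolist(),(0,0,255),1)
    if f is fn: cs=[cyl(p[0],p[1],.052,.095,.095)[:72]]
    else: cs=[cyl(p[0],p[1],.05,.026,.026)[:72]]
    for q in cs: cv2.polylines(v,[P(q)],True,(0,255,0),1)
    out.append(v)
a=np.vstack([np.hstack(out[:2]),np.hstack(out[2:])]);cv2.imwrite('pics/ov1.png',cv2.resize(a,(600,600)))
E
python3 m.py
```

```text
key [0.50717021 0.16596003 0.09174401] 5.256544608597013 17.56477406196854
key [ 0.474846    0.17545685 -0.26867708] -15.394062880397149 102.46638580246915
key [0.50521578 0.16489466 0.00631548] 0.3618500825470701 133.8525039554595
fin [ 0.55175388 -0.34483354  1.89263547] 108.44002487074182 125.18505859375
fin [ 0.54937783 -0.34511665  1.9408924 ] 111.20494326410419 358.036376953125
fin [ 0.55103734 -0.34605077  1.91383067] 109.65442001472911 500.892578125
```

View pics/ov1.png

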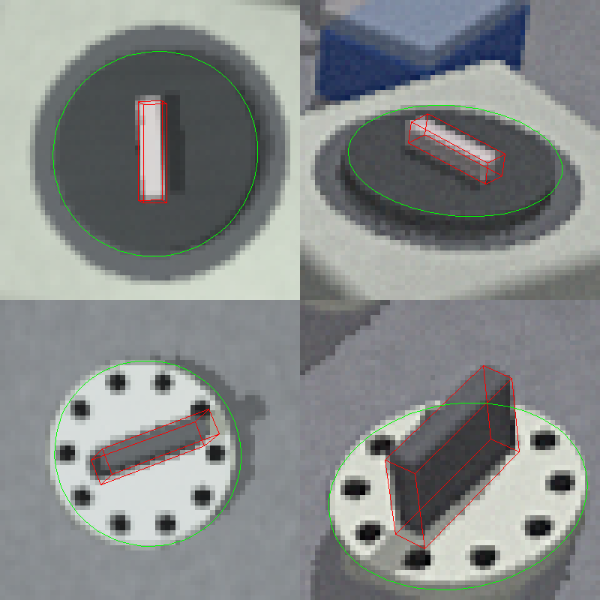

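```bash
python3 - <<'E'
from h import *
im={n:cv2.imread(f'pics/{n}0.png').astype(float) for n in CM}
g={n:im[n].mean(2) for n in CM}
def circ(P):
    A=np.c_[2*P[:,:2],np.ones(len(P))];q=np.linalg.lstsq(A,(P[:,:2]**2).sum(1),rcond=None)[0]
    return q[:2],np.sqrt(q[2]+q[0]**2+q[1]**2)
# holes
for n,r in(('top',(340,168,395,218)),('scene',(168,270,232,332))):
    a=g[n][r[1]:r[3],r[0]:r[2]]
    c,l,st,ce=cv2.connectedComponentsWithStats((a<75).astype(np.uint8))
    H=[]
    for i in range(1,c):
        if 4<=st[i,4]<=25:
            w=np.where(l==i,110-a,0);yy,xx=np.mgrid[:a.shape[0],:a.shape[1]]
            H.append([r[0]+(w*xx).sum()/w.sum(),r[1]+(w*yy).sum()/w.sum()])
    P=ray(n,H,.026);q,rad=circ(P)
    print(n,len(H),q,rad,sorted(np.round(np.degrees(np.arctan2(P[:,1]-q[1],P[:,0]-q[0])),1)),np.round(np.linalg.norm(P[:,:2]-q,axis=1),4))
# fin top face PCA, top view
for n,r,lo,hi in(('top',(352,182,386,204),85,150),('scene',(182,270,214,312),75,130)):
    a=g[n][r[1]:r[3],r[0]:r[2]];m=((a>lo)&(a<hi)).astype(np.uint8)
    print(n);print('\n'.join(' '.join('%3d'%v for v in row) for row in a[::1]) if n=='top' else '')
E
```

```text
top 11 [ 0.55166899 -0.34391557] 0.03898733446404841 [np.float64(-163.8), np.float64(-128.1), np.float64(-91.5), np.float64(-55.0), np.float64(-17.6), np.float64(18.3), np.float64(54.2), np.float64(90.0), np.float64(108.4), np.float64(124.9), np.float64(160.0)] [0.0402 0.0394 0.041  0.0386 0.0413 0.0388 0.0253 0.0412 0.0391 0.0407
 0.0407]
scene 7 [ 0.54826538 -0.34410497] 0.03985204878840426 [np.float64(-126.9), np.float64(-91.1), np.float64(-55.2), np.float64(-19.0), np.float64(17.1), np.float64(52.7), np.float64(88.8)] [0.0397 0.04   0.0399 0.0398 0.0399 0.0398 0.0398]
top
189 189 180 178 213 218 217 218 218 218 218 219 218 218 218 217 218 218 217 217 218 217 218 217 218 218 192 185 203 172 101  99  99 101
212 133  70  62 174 214 218 218 218 218 218 218 217 218 217 218 217 218 218 217 218 217 218 217 218 183 102  67 145 215 137 100  99  98
203  99  29  30  91 205 217 219 218 218 218 218 217 218 218 218 217 218 217 218 218 218 218 218 218  63  30  26  47 192 175 109  99  98
198 118  47  30  80 204 218 218 218 218 217 218 218 218 218 218 219 218 218 218 218 218 218 217 201  64  47  
[... 1780 characters left out ...]
17 218 214 115
218 219 218 204 215 203 182 194 215 219 219 218 218 219 218 218 218 218 218 218 218 218 219 218 218 218 217 200 217 217 217 217 201  99
219 192 172 140 175 212 219 218 218 218 218 218 218 218 218 218 218 218 218 218 218 218 217 217 218 200 172 134 171 200 217 216 163 100
219 135  52  28  86 185 216 219 218 219 218 218 218 218 218 219 219 218 218 218 218 218 218 218 218 156  36  29  32 154 218 203 117 102
217 132  49  32  32 156 211 218 218 218 218 218 219 219 218 219 218 218 218 218 218 218 218 218 218 129  35  28  28 148 217 163  99 102
211 170  88  58  84 181 215 218 219 218 218 218 219 217 218 218 218 218 218 218 218 217 219 218 218 177  90  56  88 194 197 115 101 120
scene
```

Measurements agree across views. The rotor centre is about (0.550, -0.343), radius 49.6 mm against a true 50, with the fin at about 107°. The key is about (0.507, 0.166) at about 5°. I'll start with an arc around the base toward the rotor, turning the jaws from 76° to 17°.

>>> send_rows:
  steps:
    - [0.027,-0.025,0,-2.5]
    - [0.027,-0.025,0,-2.5]
    - [0.027,-0.025,0,-2.5]
    - [0.027,-0.025,0,-2.5]
    - [0.027,-0.025,0,-2.5]
    - [0.027,-0.025,0,-2.5]
    - [0.027,-0.025,0,-2.5]
    - [0.027,-0.025,0,-2.5]
    - [0.027,-0.025,0,-2.5]
    - [0.027,-0.025,0,-2.5]
  hand: 1

```text
time: 0.93
tool_pos: [0.3986, 0.2577, 0.2516]
ee_rot: [-0.0, 0.336, 0.942, -0.0]
wrist_force: [0.7, 2.0, -1.1]
gripper_width: 0.0918
```

>>> send_rows:
  steps:
    - [0.027,-0.025,0,-2.5]
    - [0.027,-0.025,0,-2.5]
    - [0.027,-0.025,0,-2.5]
    - [0.027,-0.025,0,-2.5]
    - [0.003,-0.036,0,-2]
    - [0.003,-0.036,0,-2]
    - [0.003,-0.036,0,-2]
    - [0.003,-0.036,0,-2]
    - [0.003,-0.036,0,-2]
    - [0.003,-0.036,0,-2]

```text
time: 1.77
tool_pos: [0.5234, -0.0585, 0.2514]
ee_rot: [-0.0, 0.509, 0.861, -0.0]
wrist_force: [0.6, -0.1, -0.2]
gripper_width: 0.0918
```

>>> send_rows:
  steps:
    - [0.004,-0.036,0,-2]
    - [0.004,-0.036,0,-2]
    - [0.004,-0.036,0,-2]
    - [0.004,-0.036,0,-2]
    - [0.004,-0.036,0,-2]
    - [0.004,-0.036,0,-1.9]
    - [0,0,0,0]
    - [0,0,0,0]
    - [0,0,0,0]

```text
time: 2.52
tool_pos: [0.5474, -0.2722, 0.2511]
ee_rot: [-0.001, 0.595, 0.804, 0.0]
wrist_force: [-0.4, 1.1, 0.4]
gripper_width: 0.0919
```

>>> send_rows:
  steps:
    - [0.001,-0.024,-0.02,0]
    - [0.001,-0.024,-0.03,0]
    - [0.0005,-0.023,-0.03,0]
    - [0,0,-0.03,0]
    - [0,0,-0.015,0]
    - [0,0,0,0]
    - [0,0,0,0]

```text
time: 3.1
tool_pos: [0.5504, -0.3422, 0.1266]
ee_rot: [-0.001, 0.594, 0.804, 0.0]
wrist_force: [0.9, 0.0, -0.3]
gripper_width: 0.0919
```

```bash
python3 - <<'E'
from h import *
print(robot.get_state()["tool_pos"])
v=[]
for n,(x,y) in(("top",(327,153)),("scene",(160,240))):
    f=robot.grab_frame(n);cv2.imwrite(f"pics/{n}1.png",f)
    v.append(cv2.resize(f[y:y+90,x:x+90],(400,400),interpolation=cv2.INTER_CUBIC))
cv2.imwrite('pics/c3.png',np.hstack(v))
E
```

```text
[ 0.55042565 -0.3421549   0.12660508]
```

View pics/c3.png

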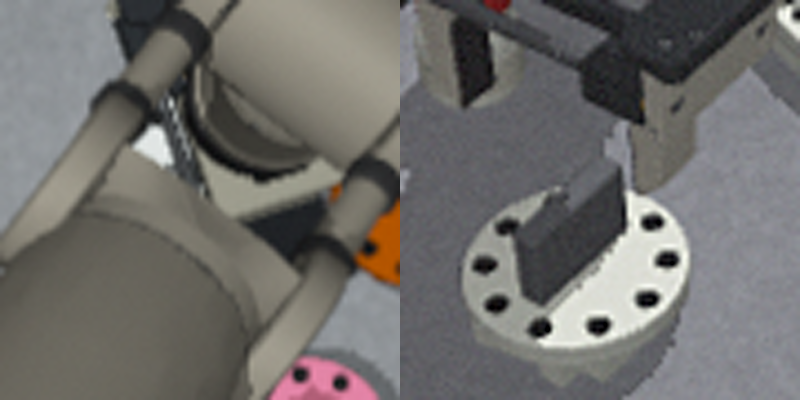

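The scene view shows the jaws straddling the fin. Before going down I'll check the red-capped bottle's position and height.

```bash
python3 - <<'E'
from h import *
# bottle: scene base approx (175,258), cap top (174,234); top view cap centre (355,255)
print(ray('scene',[175,259],0))
for z in(.04,.06,.08): print(z,ray('top',[355,255],z),ray('scene',[174,236],z))
E
```

```text
[[ 0.38855406 -0.30747998  0.        ]]
0.04 [[ 0.38664389 -0.30405053  0.04      ]] [[ 0.36247999 -0.28939238  0.04      ]]
0.06 [[ 0.38602999 -0.30118402  0.06      ]] [[ 0.38576653 -0.30045026  0.06      ]]
0.08 [[ 0.38541609 -0.29831752  0.08      ]] [[ 0.40905308 -0.31150814  0.08      ]]
```

The bottle is 60 mm tall and well clear. Lowering now, then closing.

>>> send_rows:
  steps:
    - [0,-0.001,-0.02,0]
    - [0,0,-0.02,0]
    - [0,0,-0.015,0]
    - [0,0,-0.01,0]
    - [0,0,-0.005,0]
    - [0,0,0,0]
    - [0,0,0,0]

```text
time: 3.78
tool_pos: [0.5509, -0.345, 0.0579]
ee_rot: [0.001, 0.595, 0.804, 0.0]
wrist_force: [1.4, -0.4, 0.5]
gripper_width: 0.0916
```

>>> send_rows:
  steps:
    - [0,0,0,0]
    - [0,0,0,0]
    - [0,0,0,0]
    - [0,0,0,0]
    - [0,0,0,0]
    - [0,0,0,0]
    - [0,0,0,0]
    - [0,0,0,0]
    - [0,0,0,0]
    - [0,0,0,0]
  hand: 0
  newtons: 30

```text
time: 4.62
tool_pos: [0.5502, -0.3447, 0.0567]
ee_rot: [-0.0, 0.595, 0.804, 0.0]
wrist_force: [1.1, -0.1, -1.1]
gripper_width: 0.0298
```

>>> send_rows:
  steps:
    - [0,0,0,0]
    - [0,0,0,0]
    - [0,0,0,0]
    - [0,0,0,0]
    - [0,0,0,0]
    - [0,0,0,0]

```text
time: 5.12
tool_pos: [0.5501, -0.3448, 0.0567]
ee_rot: [-0.0, 0.595, 0.804, -0.0]
wrist_force: [-1.6, -0.4, 0.7]
gripper_width: 0.0141
```

>>> send_rows:
  steps:
    - [0,0,0.01,0]
    - [0,0,0.015,0]
    - [0,0,0.02,0]
    - [0,0,0.02,0]
    - [0,0,0,0]
    - [0,0,0,0]
    - [0,0,0,0]

```text
time: 5.7
tool_pos: [0.5498, -0.3443, 0.1207]
ee_rot: [-0.001, 0.595, 0.804, 0.0]
wrist_force: [-0.0, 0.6, -2.8]
gripper_width: 0.0141
```

```bash
python3 - <<'E'
from h import *
s=robot.get_state();print(s["tool_pos"],s["gripper_width"],s["wrist_force"],s["moment"])
n="scene";f=robot.grab_frame(n);cv2.imwrite(f"pics/{n}2.png",f)
cv2.imwrite('pics/c4.png',cv2.resize(f[200:320,140:260],(600,600),interpolation=cv2.INTER_CUBIC))
E
```

```text
[ 0.54976257 -0.34429316  0.12073681] 0.01407333136640385 [-0.04143771  0.5990693  -2.75999338] [-0.05431851  0.02812714  0.04679081]
```

View pics/c4.png

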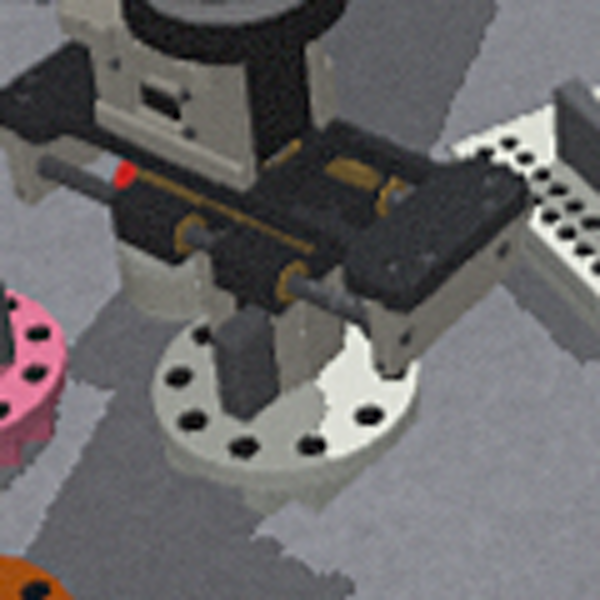

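The rotor is held: opening 14 mm and weight about 2.8 N. Raising, then carrying it to the mixer with a +78° turn.

>>> send_rows:
  steps:
    - [0,0,0.02,0]
    - [0,0,0.03,0]
    - [0,0,0.03,0]
    - [-0.001,0.01,0.022,2]
    - [-0.002,0.02,0,4]
    - [-0.003,0.03,0,5]
    - [-0.003,0.03,0,5]
    - [-0.003,0.03,0,5]
    - [-0.003,0.03,0,5]
    - [-0.003,0.03,0,5]

```text
time: 6.58
tool_pos: [0.5313, -0.1631, 0.2222]
ee_rot: [-0.001, 0.356, 0.934, 0.0]
wrist_force: [0.3, -0.0, -2.4]
gripper_width: 0.0141
```

>>> send_rows:
  steps:
    - [-0.003,0.03,0,5]
    - [-0.003,0.03,0,5]
    - [-0.003,0.03,0,5]
    - [-0.003,0.03,0,5]
    - [-0.003,0.03,0,5]
    - [-0.003,0.03,0,5]
    - [-0.003,0.03,0,5]
    - [-0.002,0.03,0,5]
    - [-0.001,0.03,0,5]
    - [0,0.03,0,2]

```text
time: 7.42
tool_pos: [0.5072, 0.1366, 0.2224]
ee_rot: [-0.001, -0.046, 0.999, -0.0]
wrist_force: [0.8, 0.2, -2.7]
gripper_width: 0.014
```

>>> send_rows:
  steps:
    - [0,0.02,0,0]
    - [0,0.01,0,0]
    - [0,0,0,0]
    - [0,0,0,0]
    - [0,0,0,0]

```text
time: 7.83
tool_pos: [0.5082, 0.164, 0.2233]
ee_rot: [-0.001, -0.043, 0.999, -0.0]
wrist_force: [-0.2, 0.4, -2.1]
gripper_width: 0.0141
```

>>> send_rows:
  steps:
    - [0,0.001,-0.015,0]
    - [0,0.001,-0.02,0]
    - [0,0,-0.015,0]
    - [0,0,0,0]
    - [0,0,0,0]
    - [0,0,0,0]

```text
time: 8.33
tool_pos: [0.509, 0.1665, 0.1747]
ee_rot: [0.001, -0.043, 0.999, 0.0]
wrist_force: [-0.2, -0.2, -2.2]
gripper_width: 0.0136
```

```bash
python3 - <<'E'
from h import *
print(robot.get_state()["tool_pos"])
v=[]
for n,(x,y) in(("top",(120,160)),("scene",(310,110))):
    f=robot.grab_frame(n);cv2.imwrite(f"pics/{n}3.png",f)
    v.append(cv2.resize(f[y:y+110,x:x+110],(400,400),interpolation=cv2.INTER_CUBIC))
cv2.imwrite('pics/c5.png',np.hstack(v))
E
```

```text
[0.50895379 0.16653296 0.17469041]
```

View pics/c5.png

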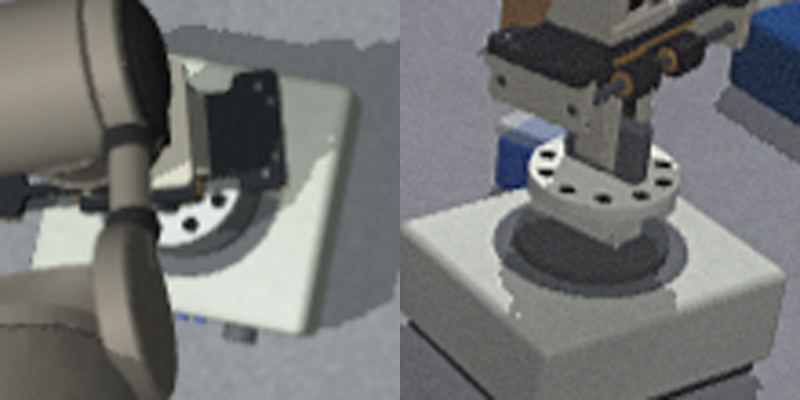

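The scene crop shows the rotor over the turntable with the key just below the keyway mouth. Next I'll compare rotor and turntable centres within this one camera, so calibration error cancels.

```bash
cat > cmp.py <<'E'
from h import *
import sys
from scipy.optimize import least_squares
def holes(f,roi,z,c0,thr=75):
    g=f.astype(float).mean(2);x0,y0,x1,y1=roi;a=g[y0:y1,x0:x1]
    c,l,st,ce=cv2.connectedComponentsWithStats((a<thr).astype(np.uint8));H=[]
    for i in range(1,c):
        if 4<=st[i,4]<=30:
            w=np.where(l==i,110-a,0);yy,xx=np.mgrid[:a.shape[0],:a.shape[1]]
            p=[x0+(w*xx).sum()/w.sum(),y0+(w*yy).sum()/w.sum()]
            P=ray('scene',p,z)[0]
            d=np.hypot(*(P[:2]-c0))
            if .033<d<.046: H.append(P)
    P=np.array(H);r=least_squares(lambda q:np.linalg.norm(P[:,:2]-q,axis=1)-.0398,c0).x
    an=np.degrees(np.arctan2(P[:,1]-r[1],P[:,0]-r[0]));ph=np.degrees(np.angle(np.exp(1j*np.radians(an*10)).mean()))/10
    return r,len(P),np.round(np.sort(an),1),np.round(np.linalg.norm(P[:,:2]-r,axis=1),4)
f0=cv2.imread('pics/scene0.png')
print('rotor orig',holes(f0,(168,270,232,332),.026,np.array([.549,-.344])))
f=cv2.imread(sys.argv[1]);zz=float(sys.argv[2]);t=np.array([float(sys.argv[3]),float(sys.argv[4])])
print('rotor now',holes(f,(340,145,502,175),zz,t))
# turntable: render dark disc (top face+side) vs image, scene0 and top0
for n,roi in(('scene',(332,158,394,198)),('top',(144,184,196,238))):
    g=cv2.imread(f'pics/{n}0.png').astype(float).mean(2)[roi[1]:roi[3],roi[0]:roi[2]]
    m=(g<93).astype(np.uint8)
    cs,_=cv2.findContours(cv2.morphologyEx(m,cv2.MORPH_CLOSE,np.ones((5,5))),cv2.RETR_EXTERNAL,cv2.CHAIN_APPROX_NONE)
    h=max(cs,key=cv2.contourArea);M=np.zeros(m.shape,np.float32);cv2.drawContours(M,[cv2.convexHull(h)],-1,1,-1)
    print('table',n,fit(lambda p:cyl(p[0],p[1],.052,.085,.095),[.507,.166],[(n,roi,M)]),M.sum())
    v=cv2.resize(np.hstack([g.astype(np.uint8),(M*255).astype(np.uint8)]),None,fx=6,fy=6,interpolation=cv2.INTER_NEAREST);cv2.imwrite(f'pics/tb_{n}.png',v)
E
python3 cmp.py pics/scene3.png .144 .509 .1665
```

```text
rotor orig (array([ 0.54831321, -0.34412171]), 7, array([-127. ,  -91.2,  -55.2,  -19. ,   17.1,   52.8,   88.9]), array([0.0398, 0.04  , 0.0399, 0.0398, 0.0398, 0.0398, 0.0398]))
rotor now (array([0.50625689, 0.16434855]), 6, array([-121.6,  -84.7,  -48.6,  -12.6,   23.2,   57.4]), array([0.0397, 0.0396, 0.0399, 0.0397, 0.0402, 0.0394]))
table scene (array([0.509832  , 0.15685493]), np.float64(413.135986328125)) 1343.0
table top (array([0.50711175, 0.16193464]), np.float64(131.440673828125)) 1506.0
```

View pics/tb_scene.png

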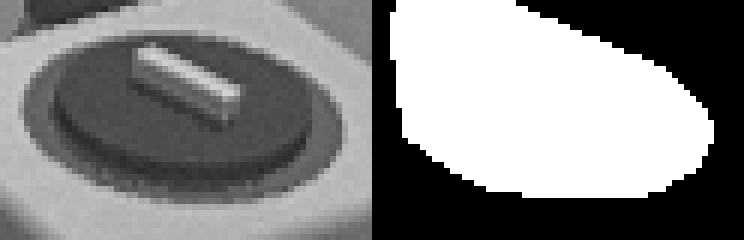

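View pics/tb_top.png

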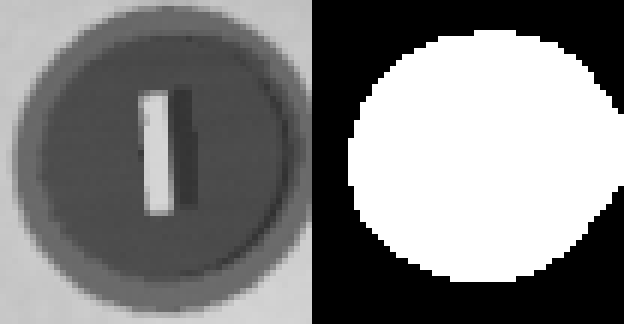

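```bash
cat > tab.py <<'E'
from h import *
from scipy.ndimage import map_coordinates
from scipy.optimize import minimize
for n in('scene','top'):
    g=cv2.imread(f'pics/{n}0.png').astype(float).mean(2)
    g=cv2.GaussianBlur(g,(0,0),.6)
    def sc(p,zb=.085):
        h=cv2.convexHull(proj(n,cyl(p[0],p[1],.052,zb,.095)).astype(np.float32))[:,0]
        # resample
        h=np.vstack([h,h[:1]]);d=np.r_[0,np.cumsum(np.linalg.norm(np.diff(h,axis=0),axis=1))]
        s=np.linspace(0,d[-1],200,endpoint=False);q=np.c_[np.interp(s,d,h[:,0]),np.interp(s,d,h[:,1])]
        t=np.roll(q,-1,0)-np.roll(q,1,0);nn=np.c_[t[:,1],-t[:,0]];nn/=np.linalg.norm(nn,axis=1,keepdims=True)
        if ((q-q.mean(0))*nn).sum()<0: nn=-nn
        I=lambda k:map_coordinates(g,(q+k*nn).T[::-1],order=1)
        return -np.minimum(np.clip(I(1),0,110)-np.clip(I(-1),0,110),30).mean()
    best=min(((sc((x,y)),x,y) for x in np.arange(.495,.52,.0005) for y in np.arange(.152,.178,.0005)))
    print(n,best)
E
python3 tab.py
```

```text
scene (np.float64(-27.717527576975375), np.float64(0.5065), np.float64(0.159))
top (np.float64(-21.595425765713134), np.float64(0.5075000000000001), np.float64(0.1625))
```

```bash
python3 - <<'E'
from h import *
top=lambda p:box(p[0],p[1],p[2],.05,.012,.107,.107)
full=lambda p:box(p[0],p[1],p[2],.05,.012,.095,.107)
g={n:cv2.imread(f'pics/{n}0.png').astype(float).mean(2) for n in CM}
r=(158,194,182,226);a=g['top'][r[1]:r[3],r[0]:r[2]];m=np.clip((a-75)/(212-75),0,1);m[a<95]=0
print('top',fit(top,[.507,.163,.08],[('top',r,m)]))
r=(350,163,377,184);a=g['scene'][r[1]:r[3],r[0]:r[2]]
print('\n'.join(' '.join('%3d'%v for v in w) for w in a))
for lo,fn in((150,top),(95,full)):
    m=(a>lo).astype(np.uint8)
    c,l,st,_=cv2.connectedComponentsWithStats(m);k=l[9:11,8:14].max();m=(l==k).astype(np.float32)
    print('scene',st[k],fit(fn,[.507,.161,.08],[('scene',r,m)]))
E
```

```text
top (array([0.50649284, 0.16476421, 0.04179791]), np.float64(4.177337353992861))
192 179 183 157 156 152 139 135 138 138 137 140 137 138 150 175 171 169 190 191 191 189 186 184 181 184 177
133 114 115  93  91  86  69  71  74  77  71  81  77  77  92 109 109 108 143 138 168 172 188 189 185 184 179
 78  71  67  68  69  68  99 132  80  62  71  68  75  70  77  75  68  68  78  77 108 103 136 173 196 188 189
 73  75  77  68 106 179 188 191 175 145  78  64  69  76  75  79  77  75  79  78  71  67  76 107 128 135 166
 77  76  73  71 107 165 192 210 202 192 174 148  77  65  72  77  80  82  78  76  79  78  71  71  70  73 107
 81  78  74  73 102 112 128 154 186 205 202 194 173 152  85  67  71  79  78  71  78  79  81  76  79  70  71
 74  79  78  73 101  97  91  99 125 154 183 202 203 194 178 149  94  68  72  76  75  77  82  77  77  80  77
 78  75  76  74  96 100 103  95  92 106 123 148 182 204 206 193 178 147  93  66  74  77  75  74  82  76  83
 78  79  76  62  68  79  89 102 101  96  93  96 117 148 175 203 206 193 176 150  90  68  73  75  77  80  74
 77  75  79  65  53  48  66  75  85 105 100  99
[... 752 characters left out ...]
  74  79  73  79  66  73  56  55  72  72  80  80  81  76  80  73
 82  77  80  79  77  78  75  77  75  77  78  83  75  76  79  77  78  74  75  78  76  79  77  74  78  81  76
 81  80  74  77  73  79  76  76  77  78  81  80  73  78  78  77  78  79  79  79  80  76  81  75  81  75  78
 61  65  72  80  80  79  77  77  74  75  79  77  80  81  74  73  81  80  76  79  76  77  75  75  74  81  79
 56  56  55  68  68  78  76  80  78  78  78  76  77  76  73  75  77  79  79  77  77  81  80  82  80  76  73
scene [  0   0  27  21 491] (array([0.50238096, 0.17729054, 0.2291458 ]), np.float64(429.33935546875))
scene [  4   2  19  13 105] (array([0.50274698, 0.16398913, 0.00751036]), np.float64(24.9345703125))
```

```bash
python3 - <<'E'
from h import *
top=lambda p:box(p[0],p[1],p[2],.05,.012,.107,.107)
full=lambda p:box(p[0],p[1],p[2],.05,.012,.095,.107)
g={n:cv2.imread(f'pics/{n}0.png').astype(float).mean(2) for n in CM}
r=(350,163,377,184);a=g['scene'][r[1]:r[3],r[0]:r[2]]
for lo,fn in((140,top),(135,top),(86,full),(84,full)):
    m=(a>lo).astype(np.uint8)
    c,l,st,_=cv2.connectedComponentsWithStats(m,connectivity=4);k=l[7,14];m=(l==k).astype(np.float32)
    for z in (0,): print('scene',st[k],fit(fn,[.505,.161,.08],[('scene',r,m)]))
r=(158,194,182,226);a=g['top'][r[1]:r[3],r[0]:r[2]]
print('\n'.join(' '.join('%3d'%v for v in w) for w in a))
m=(a>145).astype(np.float32);print(m.sum())
print('top',fit(top,[.507,.163,.08],[('top',r,m)]))
yx=np.argwhere(m>0);P=ray('top',yx[:,::-1]+[r[0],r[1]],.107)[:,:2];c=P.mean(0);u,s,vt=np.linalg.svd(P-c);print(c,np.degrees(np.arctan(vt[0,1]/vt[0,0])))
E
```

```text
scene [ 5  3 17  9 54] (array([0.5054124 , 0.1613769 , 0.04465063]), np.float64(3.116455078125))
scene [ 5  3 17  9 54] (array([0.5054124 , 0.1613769 , 0.04465063]), np.float64(3.116455078125))
scene [  4   2  19  13 121] (array([0.50272865, 0.16371643, 0.03900016]), np.float64(10.338623046875))
scene [  4   2  19  14 126] (array([0.50327848, 0.16364018, 0.04514545]), np.float64(7.878173828125))
 88  75  73  72  72  73  73  72  73  72  72  71  71  71  72  72  71  73  73  73  72  72  72  72
 76  73  75  73  75  74  72  74  75  74  74  73  74  74  74  73  74  74  75  74  74  74  74  75
 75  75  75  76  75  74  75  75  75  74  74  74  75  75  73  75  76  76  75  75  75  75  75  77
 75  75  75  76  76  75  75  74  75  75  74  74  75  75  76  76  77  76  76  77  76  75  76  76
 76  76  76  76  77  76  76  76  75  76  75  75  75  76  75  67  67  68  75  73  75  74  74  75
 76  74  77  76  76  76  75  74  75  93 114 140 144 134  70  53  52  55  74  73  74  75  74  74
 75  74  75  75  75  75  74  75  74 139 179 203 208 187  61  53  53  54  75  74  75  74  74  74
 75  75  76  75  75  74  76  
[... 1794 characters left out ...]

 76  75  76  76  76  75  75  75  76  76  74  78  80  75  75  75  76  75  76  75  75  76  76  75
 77  76  76  76  76  74  75  76  76  76  76  77  76  75  75  77  76  75  75  75  76  76  75  76
 77  77  77  76  76  76  76  77  77  75  76  76  76  77  76  76  76  76  76  75  75  74  76  74
 78  77  78  77  77  78  76  76  78  77  77  77  77  74  76  74  75  74  77  75  73  74  75  75
 77  77  77  77  76  76  76  77  77  77  77  76  76  76  76  76  76  75  75  75  75  74  74  75
 81  78  77  78  76  76  77  76  75  78  77  77  76  77  77  77  76  76  75  75  75  75  75  74
84.0
top (array([0.50542314, 0.1646152 , 0.03805417]), np.float64(8.0830078125))
[0.50504342 0.16455166] 2.6819289754256332
```

Key angle comes out about 2.5° in both views (top-face fits), and the rotor sits about 3 mm too far in +y. I'll correct by -1 mm, -3 mm and -2.5°, then lower until the key is just inside the channel.

>>> send_rows:
  steps:
    - [-0.001,-0.003,0,-2.5]
    - [0,0,-0.005,0]
    - [0,0,-0.006,0]
    - [0,0,-0.004,0]
    - [0,0,0,0]
    - [0,0,0,0]
    - [0,0,0,0]

```text
time: 9.02
tool_pos: [0.5073, 0.1644, 0.1587]
ee_rot: [-0.0, -0.022, 1.0, 0.0]
wrist_force: [-0.6, 0.2, -2.2]
gripper_width: 0.0137
```

```bash
python3 - <<'E'
from h import *
s=robot.get_state();print(s["tool_pos"],s["wrist_force"])
v=[]
for n,(x,y) in(("top",(130,170)),("scene",(315,125))):
    f=robot.grab_frame(n);cv2.imwrite(f"pics/{n}4.png",f)
    v.append(cv2.resize(f[y:y+90,x:x+90],(400,400),interpolation=cv2.INTER_CUBIC))
cv2.imwrite('pics/c6.png',np.hstack(v))
E
python3 cmp.py pics/scene4.png .130 .508 .164 | grep now
```

```text
[0.5073063  0.1643522  0.15872027] [-0.56833163  0.21082766 -2.17500928]
rotor now (array([0.5069348, 0.1588965]), 7, array([-158.5, -122.8,  -88.2,  -51. ,  -14.5,   20.9,   56.9]), array([0.0395, 0.0397, 0.0394, 0.0399, 0.0399, 0.0395, 0.0397]))
```

View pics/c6.png

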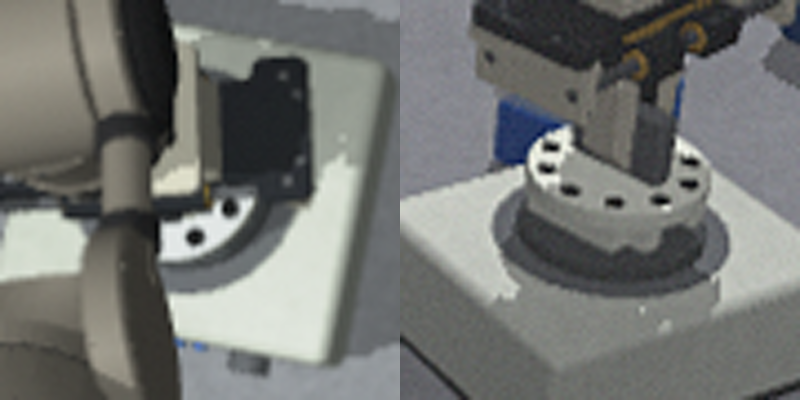

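Rotor and turntable agree to about 1 mm in the scene view, and the key is in the channel. Lowering slowly while watching force.

>>> send_rows:
  steps:
    - [0,0,-0.002,0]
    - [0,0,-0.001,0]
    - [0,0,-0.001,0]
    - [0,0,0,0]
    - [0,0,0,0]

```text
time: 9.53
tool_pos: [0.5072, 0.1642, 0.1546]
ee_rot: [-0.0, -0.022, 1.0, 0.0]
wrist_force: [0.0, -0.0, -2.4]
gripper_width: 0.0134
```

>>> send_rows:
  steps:
    - [0,0,-0.001,0]
    - [0,0,0,0]
    - [0,0,0,0]

```text
time: 9.78
tool_pos: [0.5072, 0.1642, 0.1537]
ee_rot: [-0.0, -0.022, 1.0, 0.0]
wrist_force: [-0.5, 0.4, -1.9]
gripper_width: 0.0137
```

>>> send_rows:
  steps:
    - [0,0,-0.001,0]
    - [0,0,0,0]
    - [0,0,0,0]

```text
time: 10.03
tool_pos: [0.5072, 0.1642, 0.1527]
ee_rot: [-0.0, -0.022, 1.0, 0.0]
wrist_force: [0.3, 0.2, -1.7]
gripper_width: 0.0141
```

>>> send_rows:
  steps:
    - [0,0,-0.0005,0]
    - [0,0,0,0]
    - [0,0,0,0]

```text
time: 10.28
tool_pos: [0.5072, 0.1643, 0.1522]
ee_rot: [-0.0, -0.022, 1.0, 0.0]
wrist_force: [0.8, -0.5, -1.7]
gripper_width: 0.0138
```

>>> send_rows:
  steps:
    - [0,0,-0.0005,0]
    - [0,0,0,0]
    - [0,0,0,0]

```text
time: 10.53
tool_pos: [0.5072, 0.1642, 0.1517]
ee_rot: [0.0, -0.022, 1.0, 0.0]
wrist_force: [0.3, -0.2, -1.9]
gripper_width: 0.0142
```

>>> send_rows:
  steps:
    - [0,0,-0.0005,0]
    - [0,0,0,0]
    - [0,0,0,0]

```text
time: 10.78
tool_pos: [0.5073, 0.1642, 0.1517]
ee_rot: [0.0, -0.022, 1.0, 0.0]
wrist_force: [-2.6, -0.3, 3.7]
gripper_width: 0.0139
```

```bash
python3 - <<'E'
from h import *
s=robot.get_state();print(s["tool_pos"],s["wrist_force"])
v=[]
for n,(x,y) in(("top",(130,170)),("scene",(315,125))):
    f=robot.grab_frame(n);cv2.imwrite(f"pics/{n}5.png",f)
    v.append(cv2.resize(f[y:y+90,x:x+90],(400,400),interpolation=cv2.INTER_CUBIC))
cv2.imwrite('pics/c7.png',np.hstack(v))
E
python3 cmp.py pics/scene5.png .121 .506 .162 | grep now
```

```text
[0.50727042 0.16424007 0.15168526] [-2.63000148 -0.34991793  3.6624544 ]
rotor now (array([0.5047327 , 0.16156973]), 5, array([-87.4, -50.7, -15.1,  21. ,  56.7]), array([0.0399, 0.0399, 0.04  , 0.0396, 0.0397]))
```

View pics/c7.png

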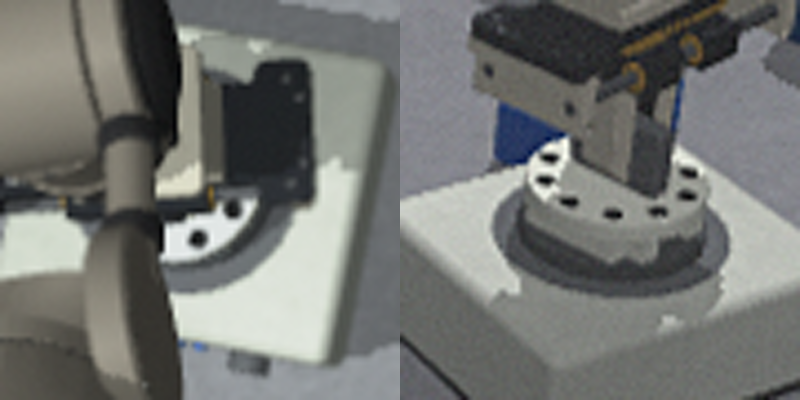

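Contact came at z = 0.1517, exactly the home height predicted from the grasp height. Opening, then rising and moving clear to check.

>>> send_rows:
  steps:
    - [0,0,0.0005,0]
    - [0,0,0,0]
    - [0,0,0,0]
    - [0,0,0,0]
    - [0,0,0,0]
    - [0,0,0,0]
    - [0,0,0,0]
    - [0,0,0,0]
  hand: 0.7

```text
time: 11.55
tool_pos: [0.5072, 0.1642, 0.1517]
ee_rot: [-0.0, -0.022, 1.0, 0.0]
wrist_force: [0.5, -0.2, -0.0]
gripper_width: 0.0617
```

>>> send_rows:
  steps:
    - [0,0,0.01,0]
    - [0,0,0.02,0]
    - [0,0,0.03,0]
    - [0,0,0.03,0]
    - [0,-0.03,0.01,0]
    - [0,-0.04,0,0]
    - [0,-0.04,0,0]
    - [0,-0.04,0,0]
    - [0,-0.04,0,0]
    - [0,-0.04,0,0]

```text
time: 12.38
tool_pos: [0.5069, -0.0675, 0.2528]
ee_rot: [0.001, -0.022, 1.0, -0.0]
wrist_force: [1.0, -0.3, -0.5]
gripper_width: 0.0644
```

```bash
python3 - <<'E'
from h import *
s=robot.get_state();print(s["tool_pos"],s["wrist_force"],s["time"])
v=[]
for n,(x,y) in(("top",(130,170)),("scene",(315,125))):
    f=robot.grab_frame(n);cv2.imwrite(f"pics/{n}6.png",f)
    v.append(cv2.resize(f[y:y+90,x:x+90],(400,400),interpolation=cv2.INTER_CUBIC))
cv2.imwrite('pics/c8.png',np.hstack(v))
E
python3 cmp.py pics/scene6.png .121 .506 .162 | grep now
```

```text
[ 0.50694045 -0.0675396   0.25284045] [ 0.99507521 -0.29950869 -0.49345411] 12.3833
rotor now (array([0.50432883, 0.16203162]), 5, array([-87.3, -49.8, -15.3,  19.2,  55.2]), array([0.0401, 0.04  , 0.0401, 0.04  , 0.0392]))
```

View pics/c8.png

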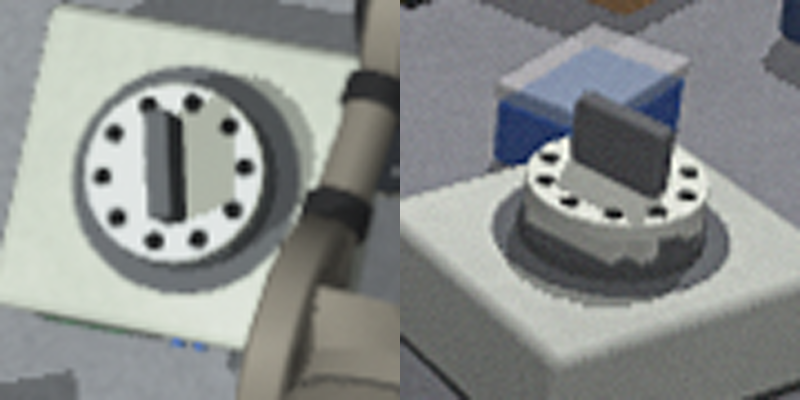

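```bash
python3 - <<'E'
from h import *
from scipy.optimize import least_squares
def circ(P,R=None):
    if R is None: return least_squares(lambda q:np.linalg.norm(P[:,:2]-q[:2],axis=1)-q[2],[*P[:,:2].mean(0),.06],loss='soft_l1',f_scale=.0005).x
for n,roiR in(('top',(142,184,196,236)),('scene',(340,150,392,185))):
    f6=cv2.imread(f'pics/{n}6.png').astype(float).mean(2);f0=cv2.imread(f'pics/{n}0.png').astype(float).mean(2)
    def edge(f,c,r,z,thr,inner_bright):
        # radial search for threshold crossing near predicted circle
        out=[]
        from scipy.ndimage import map_coordinates
        for t in np.linspace(0,2*np.pi,120,endpoint=False):
            rr=np.linspace(r-.006,r+.006,49);X=np.c_[c[0]+rr*np.cos(t),c[1]+rr*np.sin(t),np.full(49,z)]
            I=map_coordinates(f,proj(n,X).T[::-1],order=1);s=(I-thr)*(1 if inner_bright else -1)
            k=np.where((s[:-1]>0)&(s[1:]<=0))[0]
            if len(k)==1: k=k[0];out.append(X[k]+(X[k+1]-X[k])*s[k]/(s[k]-s[k+1]))
        return np.array(out)
    P=edge(f6,(.506,.163),.05,.121,150,True);q=circ(P);print(n,'rotor top',len(P),np.round(q,4))
    P=edge(f0,(.506,.163),.052,.095,88,False);q=circ(P);print(n,'table',len(P),np.round(q,4))
    for R in(.06,.064,.068):
        P=edge(f0,(.506,.163),R,.085,150,False)
        if len(P)>20:q=circ(P);print(n,'ring',R,len(P),np.round(q,4))
    for f,c,z,nm in((f6,(.506,.163),.121,'holes now'),(f0,(.55,-.343),.026,'holes orig')):
        pc=proj(n,[*c,z])[0].astype(int);w=30;a=f[pc[1]-w:pc[1]+w,pc[0]-w:pc[0]+w]
        k,l,st,_=cv2.connectedComponentsWithStats((a<70).astype(np.uint8));H=[]
        yy,xx=np.mgrid[:60,:60]
        for i in range(1,k):
            if 4<=st[i,4]<=25:
                ww=np.where(l==i,110-a,0);p=[pc[0]-w+(ww*xx).sum()/ww.sum(),pc[1]-w+(ww*yy).sum()/ww.sum()]
                X=ray(n,p,z)[0]
                if .036<np.hypot(*(X[:2]-c))<.044:H.append(X)
        H=np.array(H);q=least_squares(lambda q:np.linalg.norm(H[:,:2]-q,axis=1)-.04,c,loss='soft_l1',f_scale=.0005).x
        an=np.degrees(np.arctan2(H[:,1]-q[1],H[:,0]-q[0]))
        print(n,nm,len(H),np.round(q,4),'phase mod36',round(np.degrees(np.angle(np.exp(10j*np.radians(an)).mean()))/10,2))
E
```

```text
top rotor top 120 [0.5066 0.1646 0.0501]
top table 120 [0.5072 0.1611 0.0537]
top ring 0.06 70 [0.5069 0.1646 0.0654]
top ring 0.064 120 [0.5069 0.1648 0.0655]
top ring 0.068 120 [0.5069 0.1648 0.0655]
top holes now 10 [0.5068 0.1644] phase mod36 -15.44
top holes orig 10 [ 0.5513 -0.3427] phase mod36 17.24
scene rotor top 78 [0.5064 0.1623 0.0513]
scene table 75 [0.5082 0.1573 0.0529]
scene ring 0.06 53 [0.5039 0.1623 0.0662]
scene ring 0.064 119 [0.5038 0.1626 0.0663]
scene ring 0.068 120 [0.5038 0.1626 0.0663]
scene holes now 5 [0.5043 0.1618] phase mod36 -15.4
scene holes orig 7 [ 0.5482 -0.3441] phase mod36 16.97
```

Rotor versus mixer ring is concentric to under 1 mm in both views, the fin is at 2.6° against the key at about 2.5°, and the radius at home height fits (50.1 mm). I'll let the arm settle and hand in.

>>> send_rows:
  steps:
    - [0,0,0,0]
    - [0,0,0,0]
    - [0,0,0,0]
    - [0,0,0,0]

```text
time: 12.82
tool_pos: [0.5073, -0.0643, 0.252]
ee_rot: [0.0, -0.023, 1.0, 0.0]
wrist_force: [-0.4, 0.3, 0.3]
gripper_width: 0.0647
```

```bash
python3 -c "
from workcell import robot
print(robot.finish_job())"
```

```text
the job is handed in; nothing more can be done
None
```

The white round rotor is on the mixer's turntable with its keyway over the key. I handed the job in at 12.8 s with the gripper open and clear of everything. I picked it up by the fin, turned it about 75.5° in all and lowered it in small steps until it touched down, then let go.

**Last checks**
- **Height:** contact came at a tool height of 0.1517 m, the home height expected from the grasp. The rotor's rim also measured 50.1 mm in radius at that height in the top view, against the true 50 mm.
- **Angle:** the fin is at 2.6° and the key at about 2.5°.
- **Centring:** the rotor is within 1 mm of the round recess on the mixer, in both cameras.

**Disagreements**
- **Turntable edge:** direct fits to the dark turntable edge came out 3–5 mm different in y from the rotor centre. I took these as spoiled by shadow, because their radii also came out wrong, and used the recess instead, assuming it is concentric with the turntable.
- **Cameras:** the two cameras differ by about 2–3 mm in absolute position.

I did not measure the carrier again afterwards. I passed well above it on the way and never went down near it.

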